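# Line up the reagent bottles by size beside the bookend

### The arm

A 6-joint arm with a two-finger parallel gripper is mounted at the origin on the work surface. World frame = base frame: x ahead of the robot, y to its left, z up, the work surface at z = 0. Lengths are in mm, angles in rad, forces in N, time in s.
With the tool pointing down it reaches from about 275 to 1000 mm from the base axis. Payload 8.4 kg.
Tool frame: the origin (TCP) lies at the very end of the fingers, on their centre line; the grasp point (between the pads) lies 19 mm behind it (r.tcp_to_grasp is the distance from the TCP to the grasp point, in mm); z points along the fingers, y is the line along which they close (so a half turn about z gives the same grasp; the last joint's range is limited). The gripper opens to 85 mm and grips with 20 to 120 N. Pads are 22 mm wide; open, the fingers measure 114 mm over their backs; the gripper's body (76 mm by 85 mm) begins 54 mm behind the grasp point. The pads swing forward as they close: fully open they stand 13 mm farther back than shut.
Start: joints at [-1.23, 0.353, 1.633, -0, 1.155, -0.002], TCP at [210.077, -588.638, 192.781] pointing down, gripper open.
Joint ranges: [-2.63, 2.63], [-0.92, 2.1], [0.06, 2.66], [-1.3, 4.44], [0, 2.69], [-3.02, 3.02]. Speed limits (rad/s): [2.22, 2.22, 2.79, 3.14, 3.14, 3.14].

### API

Orientations are given as [roll, pitch, yaw] about the fixed x, y, z axes, in that order (R = Rz(yaw) Ry(pitch) Rx(roll)).
In Python, from rig import r gives the robot as it stands. The module is installed in compiled form; this text tells all that it offers.
- The arm moves only by the tool play_rows, never from a script. Its argument "rows" is a list of rows, each an object with "dp": the shift along the tool's x, y, z in units of 40 mm (1.0 is 40 mm), a list of three; "turn": the turn, a rotation vector about the tool's x, y, z in units of 6 degrees (1.0 is 6 degrees), a list of three; "fingers": the closure, from 0 (fully open) to 1 (shut). In form: [{"dp": [tx, ty, tz], "turn": [wx, wy, wz], "fingers": fingers}, ...]. A call has 1 to 5 rows; each row shifts and turns the commanded pose from where the row before left it, along the tool's axes as they then stand; what a row does not reach is not made up. A row lasts 1/12 s, in which the tool goes at most 41.7 mm and 7.16 degrees, less where a joint would pass 70% of its speed; a pose out of reach is approached as far as the arm can. A call is refused whole if a number of a shift passes 1 or a number of a turn 1, either way. A call with a gripper value outside its range is refused whole. The fingers move at their own pace and stop on an object; "force" is the grip in N (left out, the last holds). Time passes only in rows, so rows that do not move let the fingers close. It gives the time, the measured TCP pose, the force, the opening and the grip force at its end, in the units of the state.
- r.sense(): the state, without advancing time (a new reading comes with each control period).
- r.grab_frame(name): name is "scene" or "top" or "wrist"; returns a dict with "pixels" (384x512x3 uint8, red, green, blue), "fx", "fy", "cx", "cy" (pixels), "pose" (4x4, takes a point from camera to world coordinates). Camera axes: x right, y down, z forward; pixel columns grow to the right and rows downward; lengths in mm; the calibration is good to about 2 mm. The wrist camera is an equidistant fisheye: a pixel r from the principal point sees the ray r / f radians off the axis. A picture is of the moment at which its call begins. There is no depth.
- r.sign_off(): hands the job in; it is judged then, once.
The state is a dict: "clock": time; "qpos": joint angles; "qvel": joint speeds; "joint_efforts": joint torques, N m; "eef_pos": TCP position; "tcp_rot": TCP orientation; "contact_force": force on the tool from outside, world axes, zero at the start; "wrist_torque": the same for the moment, N m; "opening": opening from 0.0 (shut) to 1.0 (fully open); "grasp_force": force on a finger pad.
Only numpy, scipy, OpenCV 4.12 (cv2) and the standard library are available. Lean on these libraries where they do the work, as an engineer would, in place of code of your own. Each camera call takes 0.05 s, during which the arm holds its last target. There are 200 camera calls.

### The job

Stand the four white reagent bottles on the row of black discs in order of height, one to a disc: the tallest on the disc next to the steel bookend, then each shorter one in turn, the shortest next to the beaker. Set each upright in the middle of its disc and let go; do not knock any bottle over, and leave the beaker where it is.

Things in the scene. Friction and masses are not known exactly. Their poses are not given: they have to be found in the camera images.
- bottle_250_mid (a point): The largest of four round white plastic lab bottles with a grey screw cap: body 62 mm in diameter up to 70 % of its height, 134 mm tall with the cap; loose, upright on the bench. The point is on its axis, half-way up (67 mm above its underside). Its z axis points up; it weighs about 250 g, give or take a third.
- bottle_125_mid (a point): The second largest of four round white plastic lab bottles with a grey screw cap: body 52 mm in diameter up to 70 % of its height, 108 mm tall with the cap; loose, upright on the bench. The point is on its axis, half-way up (54 mm above its underside). Its z axis points up; it weighs about 140 g, give or take a third.
- bottle_60_mid (a point): The second smallest of four round white plastic lab bottles with a grey screw cap: body 42 mm in diameter up to 70 % of its height, 84 mm tall with the cap; loose, upright on the bench. The point is on its axis, half-way up (42 mm above its underside). Its z axis points up; it weighs about 75 g, give or take a third.
- bottle_30_mid (a point): The smallest of four round white plastic lab bottles with a grey screw cap: body 32 mm in diameter up to 70 % of its height, 62 mm tall with the cap; loose, upright on the bench. The point is on its axis, half-way up (31 mm above its underside). Its z axis points up; it weighs about 40 g, give or take a third.
- pad_a: One of four equal black rubber discs, 70 mm in diameter and 3 mm thick, fixed in a straight row, 80 mm apart, on a flat aluminium strip (320 x 100 mm, 6 mm thick, long side along the row). Which letter lies where in the row changes. Origin: centre of its underside, 6 mm above the bench; its top is 9 mm above the bench. y axis along the row.
- pad_b: One of four equal black rubber discs, 70 mm in diameter and 3 mm thick, fixed in a straight row, 80 mm apart, on a flat aluminium strip (320 x 100 mm, 6 mm thick, long side along the row). Which letter lies where in the row changes. Origin: centre of its underside, 6 mm above the bench; its top is 9 mm above the bench. y axis along the row.
- pad_c: One of four equal black rubber discs, 70 mm in diameter and 3 mm thick, fixed in a straight row, 80 mm apart, on a flat aluminium strip (320 x 100 mm, 6 mm thick, long side along the row). Which letter lies where in the row changes. Origin: centre of its underside, 6 mm above the bench; its top is 9 mm above the bench. y axis along the row.
- pad_d: One of four equal black rubber discs, 70 mm in diameter and 3 mm thick, fixed in a straight row, 80 mm apart, on a flat aluminium strip (320 x 100 mm, 6 mm thick, long side along the row). Which letter lies where in the row changes. Origin: centre of its underside, 6 mm above the bench; its top is 9 mm above the bench. y axis along the row.
- bookend: Dark steel upright plate 100 x 100 mm, 4 mm thick, square across the row on a 100 x 50 mm foot, fixed to the bench at one end of the row of discs (either end), 95 mm from the centre of the nearest disc. Origin: centre of its foot's underside, on the line of the row. z up.
- beaker: Loose clear plastic beaker, 86 mm across its rim, 100 mm tall, standing at the other end of the row, 95 mm from the centre of the nearest disc. Origin: centre of its underside. To be left where it stands.

How it is judged (in metres and radians):
At the end, for the whole second after the job is handed in: Each bottle stands upright (within 0.1 rad), at rest, on top of a disc with its axis within 15 mm of the disc's centre; counted from the bookend the order is 134, 108, 84, 62 mm tall ((horizontal distance between bottle_250_mid and pad_a below 0.015 m or horizontal distance between bottle_250_mid and pad_b below 0.015 m or horizontal distance between bottle_250_mid and pad_c below 0.015 m or horizontal distance between bottle_250_mid and pad_d below 0.015 m) and horizontal distance between bottle_250_mid and bookend between 0.065 and 0.125 m and angle between each of bottle_250_mid, bottle_125_mid, bottle_60_mid, bottle_30_mid's own z axis and vertical below 0.1 rad and height (world z) of bottle_250_mid between 0.072 and 0.08 m and linear speed of each of bottle_250, bottle_125, bottle_60, bottle_30 below 0.02 m/s and (horizontal distance between bottle_125_mid and pad_a below 0.015 m or horizontal distance between bottle_125_mid and pad_b below 0.015 m or horizontal distance between bottle_125_mid and pad_c below 0.015 m or horizontal distance between bottle_125_mid and pad_d below 0.015 m) and horizontal distance between bottle_125_mid and bookend between 0.145 and 0.205 m and height (world z) of bottle_125_mid between 0.059 and 0.067 m and (horizontal distance between bottle_60_mid and pad_a below 0.015 m or horizontal distance between bottle_60_mid and pad_b below 0.015 m or horizontal distance between bottle_60_mid and pad_c below 0.015 m or horizontal distance between bottle_60_mid and pad_d below 0.015 m) and horizontal distance between bottle_60_mid and bookend between 0.225 and 0.285 m and height (world z) of bottle_60_mid between 0.047 and 0.055 m and (horizontal distance between bottle_30_mid and pad_a below 0.015 m or horizontal distance between bottle_30_mid and pad_b below 0.015 m or horizontal distance between bottle_30_mid and pad_c below 0.015 m or horizontal distance between bottle_30_mid and pad_d below 0.015 m) and horizontal distance between bottle_30_mid and bookend between 0.305 and 0.365 m and height (world z) of bottle_30_mid between 0.036 and 0.044 m); the robot touches nothing.
It fails at once if a bottle is knocked over (tilted beyond 0.8 rad) (angle between any of bottle_250_mid, bottle_125_mid, bottle_60_mid, bottle_30_mid's own z axis and vertical above 0.8 rad).
It fails at once if the beaker is moved by more than 30 mm (distance of beaker from where it was at the start of the episode above 0.03 m).
It also fails if it takes over 109 s, if anything falls off the work surface, if the arm or the gripper's body presses on something with over 40 N, if the wrist force passes 120 N, or if a joint passes its speed limit or range.

## Working session

There is one attempt and no reset: what is moved stays moved. The work goes in short steps, Python scripts to look and compute and a tool call to move; the robot and the scene stay as the last step left them, time stands still between calls to the robot, and variables do not carry over. Pictures are saved under pics/ and viewed, at most 14 in all, crops included, and the job is handed in when it is done.

Besides the shell and the picture viewer there is one more tool, called as a command line: name --argument value ..., lists and objects as JSON in quotes. play_rows: Moves the arm, as the interface text tells. Its arguments: {"type":"object","properties":{"rows":{"type":"array"},"force":{"type":"number"}},"required":["rows"]}

```bash
mkdir -p pics; python3 - <<'E'
from rig import r
import cv2,numpy as np
np.set_printoptions(suppress=True,precision=3)
for n in("scene","top"):
    f=r.grab_frame(n); cv2.imwrite(f"pics/{n}0.png",f["pixels"][:,:,::-1])
    print(n,f["fx"],f["fy"],f["cx"],f["cy"]);print(np.array(f["pose"]))
print(r.sense(), r.tcp_to_grasp)
E
```

```text
scene 352.1429962010009 352.1429962010009 259.1588222566044 189.5024706737671
[[ -0.852   0.359  -0.38  867.157]
 [  0.523   0.581  -0.624 491.247]
 [ -0.003  -0.731  -0.683 588.98 ]
 [  0.      0.      0.      1.   ]]
top 487.1471352915715 487.1471352915715 253.9461933555153 195.21986301859118
[[  -0.022   -0.998    0.057  471.097]
 [  -1.       0.022    0.01    -8.832]
 [  -0.011   -0.057   -0.998 1496.821]
 [   0.       0.       0.       1.   ]]
{'clock': 0.1, 'qpos': array([-1.23 ,  0.354,  1.634,  0.   ,  1.155, -0.002]), 'qvel': array([-0.   , -0.002, -0.004,  0.003, -0.001,  0.001]), 'joint_efforts': array([  0.003, -60.636, -34.282,   0.   ,   0.004,   0.   ]), 'eef_pos': array([ 209.933, -588.218,  192.15 ]), 'tcp_rot': array([-3.14 , -0.   ,  0.343]), 'contact_force': array([-0.838,  0.138, -0.462]), 'wrist_torque': array([ 0.042, -0.014,  0.054]), 'grasp_force': 0.0, 'opening': 1.0023616273780367} 18.700000000000003
```

View pics/scene0.png

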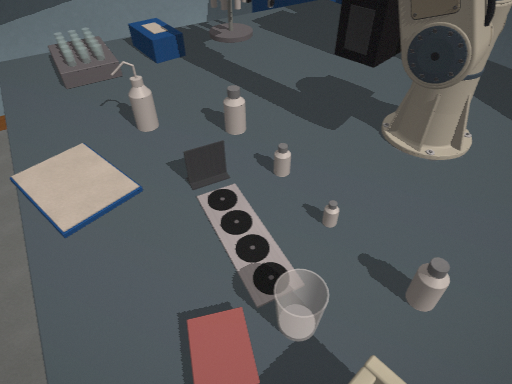

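View pics/top0.png

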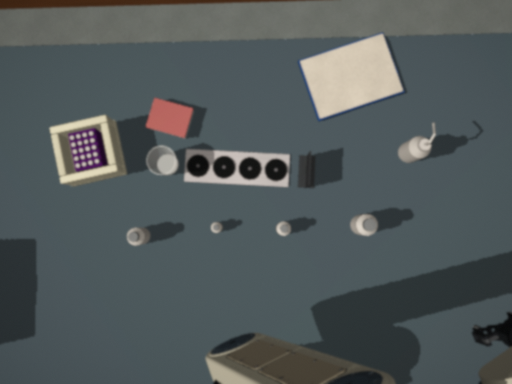

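The scene view shows the bottles at about (235,110), (282,161), (331,215) and (427,285), with discs at (222,199), (236,222), (252,248) and (271,278). The bookend is at (207,165) and the beaker at (300,305). In the top view the bottles are at (365,225), (138,236), (284,228) and (216,227), and the discs run from (198,165) to (276,169). The bookend is at (306,170) and the beaker at (162,160). The wash bottle at (412,149) is a distractor. Next I'll zoom in for the segmentation.

```bash
python3 - <<'E'
import cv2,numpy as np
s=cv2.imread("pics/scene0.png");t=cv2.imread("pics/top0.png")
def c(im,u,v,h=32): return cv2.resize(im[v-h:v+h,u-h:u+h],(200,200),interpolation=cv2.INTER_NEAREST)
a=np.hstack([c(s,235,110),c(s,427,285),c(s,282,161),c(s,331,215)])
b=np.hstack([c(t,365,225),c(t,138,236),c(t,284,228),c(t,216,227)])
cv2.imwrite("pics/crop1.png",np.vstack([a,b]))
for n,im,(u,v) in(("s",s,(235,88)),("s",s,(235,115)),("s",s,(260,110)),("s",s,(439,266)),("s",s,(252,248)),("t",t,(365,225)),("t",t,(138,236)),("t",t,(250,168)),("t",t,(250,200))): print(n,u,v,im[v,u])
E
```

```text
s 235 88 [116 116 119]
s 235 115 [132 139 147]
s 260 110 [95 91 82]
s 439 266 [114 116 117]
s 252 248 [100  99 105]
t 365 225 [125 128 128]
t 138 236 [87 90 91]
t 250 168 [82 82 86]
t 250 200 [95 91 79]
```

View pics/crop1.png

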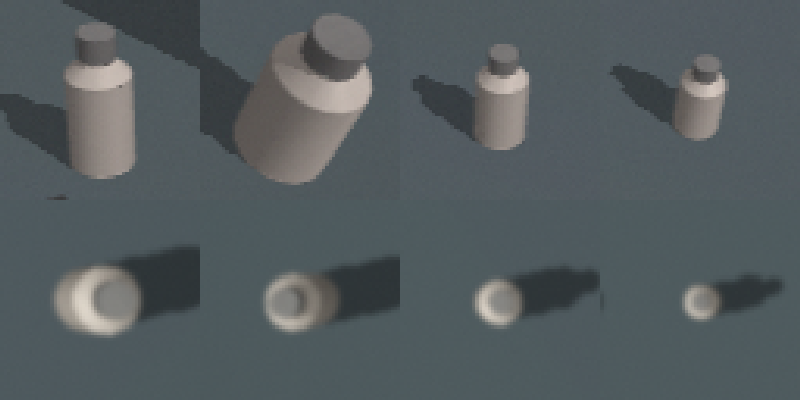

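```bash
cat > h.py <<'E'
import cv2,numpy as np
np.set_printoptions(suppress=True,precision=1)
def ray(f,u,v):
    P=np.array(f["pose"]);d=P[:3,:3]@np.array([(u-f["cx"])/f["fx"],(v-f["cy"])/f["fy"],1.])
    return P[:3,3],d/np.linalg.norm(d)
def tri(rays):
    A=sum(np.eye(3)-np.outer(d,d) for o,d in rays);b=sum((np.eye(3)-np.outer(d,d))@o for o,d in rays)
    X=np.linalg.solve(A,b);return X,[round(float(np.linalg.norm(np.cross(X-o,d))),1) for o,d in rays]
def plane(f,u,v,z):
    o,d=ray(f,u,v);return (o+d*(z-o[2])/d[2])[:2]
def blob(m,u,v,rad):
    "component of mask m nearest to (u,v) -> centroid, area, mask"
    w=np.zeros(m.shape,np.uint8);cv2.circle(w,(int(u),int(v)),rad,255,-1)
    n,l,s,c=cv2.connectedComponentsWithStats((m.astype(np.uint8)*255)&w)
    if n<2: return None
    k=1+np.argmax(s[1:,4]);return c[k],s[k,4],l==k
E
python3 - <<'E'
from rig import r
from h import *
S=r.grab_frame("scene");T=r.grab_frame("top")
def ch(f):
    p=f["pixels"].astype(int);return p[...,0]-p[...,2],p.sum(2)/3
for n,(us,vs),(ut,vt) in(("A",(235,110),(365,225)),("B",(427,285),(138,236)),("C",(282,161),(284,228)),("D",(331,215),(216,227))):
    R=[];info=[]
    for f,u,v,rad in((S,us,vs,34),(T,ut,vt,18)):
        d,g=ch(f); b=blob((d>-5)&(g>55),u,v,rad)
        cap=blob((d>-5)&(d<=9)&b[2]&(g>55) if f is S else (d>-5)&(d<=7)&b[2]&(g>55),u,v,rad)
        body=b[2]
        info+=[cap[0],cap[1],b[0],b[1]]; R.append(ray(f,*cap[0]))
    X,e=tri(R);print(n,X,e,info)
for f,cs in((S,((222,199),(236,222),(252,248),(271,278))),(T,((276,169),(250,168),(224,167),(198,165)))):
    d,g=ch(f)
    for u,v in cs:
        k=blob((g<80)&(d>-30),u,v,18 if f is S else 12);print(k[0],k[1],plane(f,*k[0],9))
E
```

```text
A [ 459.4 -321.5  118.2] [3.2, 3.2] [array([233.2,  91.5]), np.int32(161), array([234.3, 111.3]), np.int32(941), array([371. , 223.7]), np.int32(172), array([364. , 224.4]), np.int32(537)]
B [446.3 354.2  26.1] [9.9, 9.9] [array([414.8, 289.4]), np.int32(393), array([428.1, 284.6]), np.int32(1669), array([136.6, 235.8]), np.int32(164), array([137.9, 235.8]), np.int32(384)]
C [456.5 -82.7  54.4] [1.0, 1.0] [array([279.5, 153.5]), np.int32(140), array([281.7, 160.6]), np.int32(504), array([284.4, 227.7]), np.int32(55), array([283.2, 228.1]), np.int32(205)]
D [462.  118.4  50. ] [5.0, 5.0] [array([332.6, 204.7]), np.int32(77), array([330.4, 214.2]), np.int32(369), array([217.8, 225.8]), np.int32(30), array([216.3, 227.1]), np.int32(123)]
[221.9 199.3] 494 [636.1 -56.6]
[235.9 222. ] 599 [642.2  23. ]
[251.9 248. ] 726 [648.6 102.5]
[267.4 276.5] 701 [658.  176.3]
[275.8 169.3] 353 [634.3 -62.5]
[249.7 168.1] 352 [640.   17.4]
[223.8 166.7] 354 [646.   96.8]
[197.5 164.8] 382 [653.7 177.6]
```

play_rows --rows '[{"dp":[0,0,-0.3],"turn":[0,0,-1],"fingers":0},{"dp":[0,0,-0.3],"turn":[0,0,-1],"fingers":0},{"dp":[0,0,-0.3],"turn":[0,0,-1],"fingers":0},{"dp":[0,0,-0.3],"turn":[0,0,-1],"fingers":0},{"dp":[0,0,-0.3],"turn":[0,0,-1],"fingers":0}]'

```text
clock: 0.62
eef_pos: [210.0, -588.4, 253.1]
tcp_rot: [-3.141, -0.0, 0.872]
contact_force: [0.1, 0.6, -0.6]
opening: 0.997
grasp_force: 0.0
```

play_rows --rows '[{"dp":[0,0,0],"turn":[0,0,-1],"fingers":0},{"dp":[0,0,0],"turn":[0,0,-1],"fingers":0},{"dp":[0,0,0],"turn":[0,0,-1],"fingers":0},{"dp":[0,0,0],"turn":[0,0,-1],"fingers":0},{"dp":[0,0,0],"turn":[0,0,-1],"fingers":0}]'

```text
clock: 1.03
eef_pos: [210.0, -588.5, 252.6]
tcp_rot: [-3.141, -0.0, 1.395]
contact_force: [1.0, -0.0, 0.4]
opening: 0.996
grasp_force: 0.0
```

play_rows --rows '[{"dp":[0,0,0],"turn":[0,0,-1],"fingers":0},{"dp":[0.95,0.26,0],"turn":[0,0,0],"fingers":0},{"dp":[0.95,0.26,0],"turn":[0,0,0],"fingers":0},{"dp":[0.95,0.26,0],"turn":[0,0,0],"fingers":0},{"dp":[0.95,0.26,0],"turn":[0,0,0],"fingers":0}]'

```text
clock: 1.45
eef_pos: [263.1, -438.5, 252.4]
tcp_rot: [-3.141, -0.001, 1.494]
contact_force: [0.6, 0.6, 0.6]
opening: 1.001
grasp_force: 0.0
```

play_rows --rows '[{"dp":[0.95,0.3,0],"turn":[0,0,0],"fingers":0},{"dp":[0.95,0.3,0],"turn":[0,0,0],"fingers":0},{"dp":[0.95,0.3,0],"turn":[0,0,0],"fingers":0},{"dp":[0.95,0.3,0],"turn":[0,0,0],"fingers":0},{"dp":[0.95,0.3,0],"turn":[0,0,0],"fingers":0}]'

```text
clock: 1.87
eef_pos: [337.5, -253.6, 252.9]
tcp_rot: [3.141, 0.0, 1.494]
contact_force: [1.3, -0.1, 0.2]
opening: 0.999
grasp_force: 0.0
```

play_rows --rows '[{"dp":[0.95,0.3,0],"turn":[0,0,0],"fingers":0},{"dp":[0.95,0.3,0],"turn":[0,0,0],"fingers":0},{"dp":[0.95,0.3,0],"turn":[0,0,0],"fingers":0},{"dp":[0.95,0.3,0],"turn":[0,0,0],"fingers":0},{"dp":[0,0,0],"turn":[0,0,0],"fingers":0}]'

```text
clock: 2.28
eef_pos: [398.6, -101.7, 253.0]
tcp_rot: [3.14, -0.002, 1.5]
contact_force: [-0.8, -0.6, -0.3]
opening: 0.999
grasp_force: 0.0
```

```bash
python3 - <<'E'
from rig import r
from h import *
import pickle
f=r.grab_frame("wrist"); pickle.dump(f,open("w1.pkl","wb"));cv2.imwrite("pics/w1.png",f["pixels"][:,:,::-1])
print(f["fx"],f["cx"],f["cy"]);print(np.array(f["pose"]).round(3)); print(r.sense()["eef_pos"])
E
```

```text
297.3186396354542 251.4863794769571 186.25495936048085
[[  1.   -0.1  -0.  403.6]
 [ -0.1  -1.   -0.3 -32.9]
 [  0.    0.3  -1.  432.7]
 [  0.    0.    0.    1. ]]
[ 397.7 -104.3  252.8]
```

View pics/w1.png

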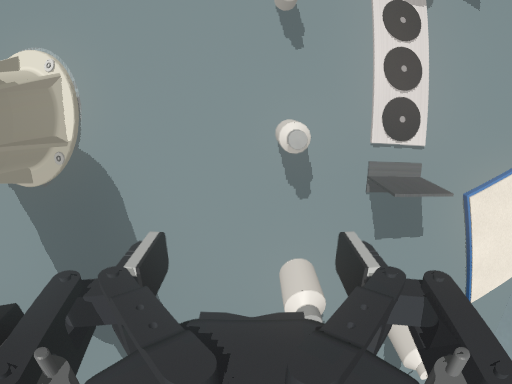

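The wrist view looks along +y, with image right being +x. It shows discs at (402,19), (404,69) and (401,119), the bookend at (400,180), bottle C with its cap at (297,139), bottle D at the top edge (286,3), and bottle A at (302,285). I'll take a second view nearer D.

play_rows --rows '[{"dp":[0.84,0.25,0],"turn":[0,0,0],"fingers":0},{"dp":[0.84,0.25,0],"turn":[0,0,0],"fingers":0},{"dp":[0.84,0.25,0],"turn":[0,0,0],"fingers":0},{"dp":[0.84,0.25,0],"turn":[0,0,0],"fingers":0},{"dp":[0.84,0.25,0],"turn":[0,0,0],"fingers":0}]'

```text
clock: 2.75
eef_pos: [459.8, 56.6, 252.8]
tcp_rot: [3.141, 0.0, 1.493]
contact_force: [0.7, -0.9, -0.1]
opening: 1.0
grasp_force: 0.0
```

play_rows --rows '[{"dp":[0,0,0],"turn":[0,0,0],"fingers":0}]'

```text
clock: 2.83
eef_pos: [461.3, 59.6, 252.8]
tcp_rot: [3.14, -0.002, 1.496]
contact_force: [0.1, -0.2, 0.5]
opening: 1.0
grasp_force: 0.0
```

```bash
python3 - <<'E'
from rig import r
from h import *
import pickle
f=r.grab_frame("wrist"); pickle.dump(f,open("w2.pkl","wb"));cv2.imwrite("pics/w2.png",f["pixels"][:,:,::-1])
print(np.array(f["pose"])); print(r.sense()["eef_pos"])
p=pickle.load(open("w1.pkl","rb"))["pixels"]
for u,v in((297,139),(285,130),(250,130),(402,119),(410,119),(401,134)): print(u,v,p[v,u])
E
```

```text
[[  1.   -0.1  -0.  466.5]
 [ -0.1  -1.   -0.3 128.5]
 [  0.    0.3  -1.  432.5]
 [  0.    0.    0.    1. ]]
[460.2  57.5 252.6]
297 139 [172 174 170]
285 130 [232 228 221]
250 130 [126 141 143]
402 119 [161 157 155]
410 119 [77 77 76]
401 134 [75 76 74]
```

View pics/w2.png

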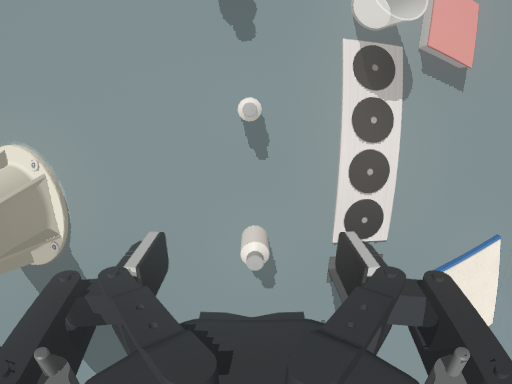

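The second view shows all four disc dots, at (375,68), (374,120), (370,172) and (364,219), plus the cap of D at (250,110) and the cap of C at (254,260). I'll triangulate these now.

```bash
cat >> h.py <<'E'
def wray(f,u,v):
    P=np.array(f["pose"]);x=np.array([(u-f["cx"])/f["fx"],(v-f["cy"])/f["fy"]]);t=np.linalg.norm(x)+1e-9
    return P[:3,3],P[:3,:3]@np.append(np.sin(t)*x/t,np.cos(t))
def wplane(f,u,v,z):
    o,d=wray(f,u,v);return (o+d*(z-o[2])/d[2])[:2]
def ch(f):
    p=f["pixels"].astype(int);return p[...,0]-p[...,2],p.sum(2)/3
def disc(f,u,v,rad=18):
    d,g=ch(f);k=blob((g<110)&(d>-8),u,v,rad);m=k[2].astype(np.uint8)
    c=max(cv2.findContours(m,0,1)[0],key=len);return np.array(cv2.minEnclosingCircle(c)[0]),k[1],cv2.fitEllipse(c)[0]
def cap(f,u,v,rad=16):
    d,g=ch(f);k=blob((d>-8)&(d<9)&(g>120)&(g<195),u,v,rad);return k[0],k[1]
E
python3 - <<'E'
from h import *
import pickle
w1,w2=[pickle.load(open(n,"rb")) for n in("w1.pkl","w2.pkl")]
for u1,u2 in(((402,119),(364,219)),((404,69),(370,172)),((402,19),(374,120)),(None,(375,68))):
    e2=disc(w2,*u2,24);s=[wplane(w2,*e2[2],9),e2[0],e2[1],e2[2]]
    if u1:
        e1=disc(w1,*u1,24);s+=[wplane(w1,*e1[2],9),e1[1],tri([wray(w1,*e1[2]),wray(w2,*e2[2])])]
    print("disc",s)
c1=cap(w1,297,139,10);c2=cap(w2,254,260,11);print("C",c1,c2,tri([wray(w1,*c1[0]),wray(w2,*c2[0])]))
print("D",d2:=cap(w2,250,110,8),wplane(w2,*d2[0],62))
E
```

```text
disc [array([634.1, -57.2]), array([362.4, 217.5]), np.int32(1119), (363.6270751953125, 218.20919799804688), array([632.5, -60.1]), np.int32(1278), (array([637.1, -60.7,   0.7]), [0.2, 0.2])]
disc [array([639.3,  20.6]), array([368.5, 171. ]), np.int32(1328), (368.5940246582031, 170.9783172607422), array([638.5,  18.6]), np.int32(1273), (array([641.5,  19.2,   3.7]), [0.0, 0.0])]
disc [array([645.4,  99.6]), array([372.5, 119.5]), np.int32(1428), (372.2507019042969, 119.48907470703125), array([644.6,  97.5]), np.int32(1185), (array([647.7,  99.2,   3.6]), [0.0, 0.0])]
disc [array([651.6, 178.5]), array([374.4,  67.1]), np.int32(1447), (373.7320251464844, 67.29671478271484)]
C (array([296.9, 139.1]), np.int32(314)) (array([254.6, 260.5]), np.int32(295)) (array([455.7, -77.6,  75.7]), [0.1, 0.1])
D (array([249.4, 109.5]), np.int32(168)) [463.6 122.6]
```

play_rows --rows '[{"dp":[0.78,-0.03,0.5],"turn":[0,0,0],"fingers":0},{"dp":[0.78,-0.03,0.5],"turn":[0,0,0],"fingers":0},{"dp":[0,0,1],"turn":[0,0,0],"fingers":0},{"dp":[0,0,1],"turn":[0,0,0],"fingers":0},{"dp":[0,0,1],"turn":[0,0,0],"fingers":0}]' --force 30

```text
clock: 3.3
eef_pos: [461.9, 117.4, 91.7]
tcp_rot: [3.14, 0.0, 1.495]
contact_force: [-0.1, 0.6, -1.1]
opening: 1.004
grasp_force: 0.0
```

play_rows --rows '[{"dp":[0,0,0],"turn":[0,0,0],"fingers":0}]'

```text
clock: 3.38
eef_pos: [456.5, 115.8, 86.7]
tcp_rot: [-3.131, 0.004, 1.494]
contact_force: [-1.3, 0.0, -0.7]
opening: 1.001
grasp_force: 0.0
```

```bash
python3 - <<'E'
from rig import r
from h import *
f=r.grab_frame("wrist");cv2.imwrite("pics/w3.png",f["pixels"][:,:,::-1])
print(r.sense()["eef_pos"])
E
```

```text
[458.5 116.4  90.1]
```

View pics/w3.png

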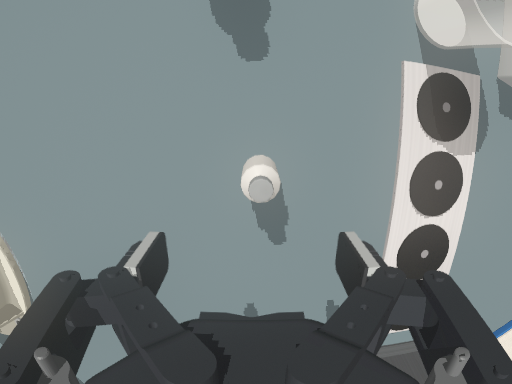

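The cap of D is at (261,187), between the fingers and slightly right of centre. The arm is still settling.

play_rows --rows '[{"dp":[0,0,0],"turn":[0,0,0],"fingers":0},{"dp":[0,0,0],"turn":[0,0,0],"fingers":0}]'

```text
clock: 3.6
eef_pos: [463.6, 118.3, 95.1]
tcp_rot: [3.138, -0.001, 1.494]
contact_force: [0.7, -0.3, 1.0]
opening: 0.997
grasp_force: 0.0
```

```bash
python3 - <<'E'
from rig import r
from h import *
f=r.grab_frame("wrist");s=r.sense();print(s["eef_pos"],s["tcp_rot"],s["qvel"])
c=cap(f,261,187,14);print(c,wplane(f,*c[0],62))
for u,v in((437,185),(425,253)): e=disc(f,u,v,34);print(e,wplane(f,*e[2],9))
E
```

```text
[463.9 118.5  95.4] [ 3.1 -0.   1.5] [ 0. -0.  0.  0. -0.  0.]
(array([255.1, 188.7]), np.int32(281)) [467.1 125.2]
(array([425. , 183.5]), np.int32(2181), (426.8033752441406, 183.027099609375)) [647.6 101.7]
(array([422., 257.]), np.int32(2289), (417.5766906738281, 254.63504028320312)) [647.3  16.3]
```

play_rows --rows '[{"dp":[0.13,0.03,0.6],"turn":[0,0,0],"fingers":0},{"dp":[0,0,0.7],"turn":[0,0,0],"fingers":0},{"dp":[0,0,0.5],"turn":[0,0,0],"fingers":0},{"dp":[0,0,0.28],"turn":[0,0,0],"fingers":0},{"dp":[0,0,0],"turn":[0,0,0],"fingers":0}]'

```text
clock: 4.07
eef_pos: [463.4, 123.6, 9.5]
tcp_rot: [-3.141, 0.0, 1.495]
contact_force: [-1.2, -0.2, 0.7]
opening: 1.001
grasp_force: 0.0
```

play_rows --rows '[{"dp":[0,0,0],"turn":[0,0,0],"fingers":1},{"dp":[0,0,0],"turn":[0,0,0],"fingers":1},{"dp":[0,0,0],"turn":[0,0,0],"fingers":1},{"dp":[0,0,0],"turn":[0,0,0],"fingers":1},{"dp":[0,0,0],"turn":[0,0,0],"fingers":1}]' --force 30

```text
clock: 4.48
eef_pos: [464.0, 123.9, 10.4]
tcp_rot: [3.14, -0.0, 1.495]
contact_force: [-0.1, 0.2, -0.5]
opening: 0.298
grasp_force: 0.0
```

play_rows --rows '[{"dp":[0,0,0],"turn":[0,0,0],"fingers":1},{"dp":[0,0,0],"turn":[0,0,0],"fingers":1},{"dp":[0,0,0],"turn":[0,0,0],"fingers":1},{"dp":[0,0,0],"turn":[0,0,0],"fingers":1},{"dp":[0,0,0],"turn":[0,0,0],"fingers":1}]'

```text
clock: 4.9
eef_pos: [463.7, 123.9, 10.3]
tcp_rot: [3.141, -0.0, 1.495]
contact_force: [-1.6, -0.0, 7.6]
opening: 0.198
grasp_force: 27.3
```

```bash
python3 - <<'E'
from rig import r
from h import *
f=r.grab_frame("wrist");g=r.grab_frame("scene");print(r.sense())
a=f["pixels"][150:342,150:406,::-1];b=g["pixels"][150:342,200:456,::-1]
cv2.imwrite("pics/w4.png",cv2.resize(np.hstack([a,b]),(800,300)))
E
```

```text
{'clock': 5.0, 'qpos': array([0.3, 0.4, 2.1, 0. , 0.7, 0.3]), 'qvel': array([-0.,  0.,  0.,  0., -0., -0.]), 'joint_efforts': array([ -0.2, -46.7, -19.7,  -0.1,  -0.5,  -0. ]), 'eef_pos': array([463.7, 123.9,  10.3]), 'tcp_rot': array([ 3.1, -0. ,  1.5]), 'contact_force': array([-1. , -0.7,  8.7]), 'wrist_torque': array([-0. ,  0.3,  0. ]), 'grasp_force': 27.310983300267253, 'opening': 0.20247692095019612}
```

View pics/w4.png

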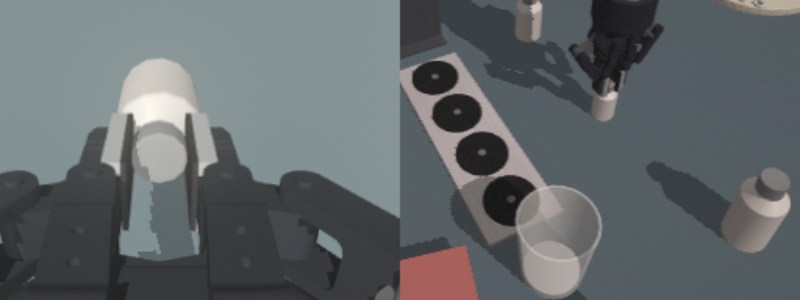

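The wrist crop shows the cap at (160,150) between the pads, with the full-width body above it at (158,90). The scene crop shows the whole body still visible below the fingers at (603,107). I'll project the TCP into both views to see where the fingers really are.

```bash
cat >> h.py <<'E'
def proj(f,X,fish):
    P=np.array(f["pose"]);c=P[:3,:3].T@(np.array(X,float)-P[:3,3])
    if fish:
        t=np.arctan2(np.hypot(c[0],c[1]),c[2]);k=t/np.hypot(c[0],c[1]);return np.array([f["cx"]+f["fx"]*k*c[0],f["cy"]+f["fy"]*k*c[1]])
    return np.array([f["cx"]+f["fx"]*c[0]/c[2],f["cy"]+f["fy"]*c[1]/c[2]])
E
python3 - <<'E'
from rig import r
from h import *
f=r.grab_frame("wrist");g=r.grab_frame("scene");t=r.grab_frame("top")
s=r.sense()["eef_pos"]
for z in(0,10,30,62): 
    X=[s[0],s[1],z];w=proj(f,X,1);c=proj(g,X,0);print(z,"wrist crop",(w-150)*800/512,"scene crop",(c-[200,150])*800/512+[400,0],"raw",w,c)
for d in (-1,1):
    X=[s[0]+d*11,s[1],10];print((proj(f,X,1)-150)*800/512)
im=f["pixels"][150:342,150:406,::-1];cv2.imwrite("pics/w5.png",cv2.resize(im,(768,576),interpolation=cv2.INTER_CUBIC))
E
```

```text
0 wrist crop [158.3  91.1] scene crop [600.4 112.5] raw [251.3 208.3] [328.2 222. ]
10 wrist crop [158.3  99.4] scene crop [601.3 107.8] raw [251.3 213.6] [328.8 219. ]
30 wrist crop [158.3 118.6] scene crop [603.2  98.1] raw [251.3 225.9] [330.  212.8]
62 wrist crop [158.2 159.3] scene crop [606.4  81.8] raw [251.2 252. ] [332.1 202.4]
[131.9 101.2]
[184.8  97.5]
```

View pics/w5.png

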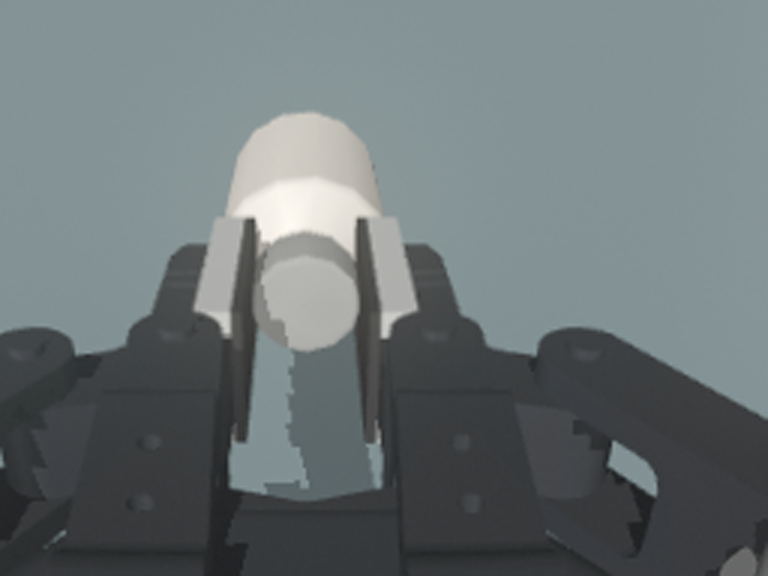

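```bash
python3 - <<'E'
from rig import r
from h import *
f=r.grab_frame("wrist");s=r.sense();p=s["eef_pos"];print(p,s["contact_force"])
for n,dx,dy,v in(("tip near edge",-8.5,11,222.7),("tip far edge",-8.5,-11,222.7),("palm edge 38",0,38,315),("palm edge 0",0,0,315)):
    zs=np.arange(-20,160,2.);vv=[proj(f,[p[0]+dx,p[1]+dy,z],1)[1] for z in zs];z=np.interp(v,vv,zs);print(n,z,proj(f,[p[0]+dx,p[1]+dy,z],1))
print(np.array(f["pose"]).round(2))
E
```

```text
[463.8 123.9  10.3] [-1.9  0.3  8.4]
tip near edge 49.720029705388214 [233.1 222.7]
tip far edge -2.4002615506770257 [240.5 222.7]
palm edge 38 153.17981648095957 [232.5 314.9]
palm edge 0 108.97578826889361 [251.2 315. ]
[[  1.   -0.1  -0.  469.2]
 [ -0.1  -1.   -0.3 193.1]
 [ -0.    0.3  -1.  189.8]
 [  0.    0.    0.    1. ]]
```

The pads have closed on the 17 mm cap, with the tips near z≈45 although the reported TCP is at z≈10. So the real fingertips sit about 35 mm behind the reported TCP. I'll open, lower in small steps while watching the force, and grip the body instead.

play_rows --rows '[{"dp":[0,0,0],"turn":[0,0,0],"fingers":0.3},{"dp":[0,0,0],"turn":[0,0,0],"fingers":0.3},{"dp":[0,0,0],"turn":[0,0,0],"fingers":0.3},{"dp":[0,0,0.1],"turn":[0,0,0],"fingers":0.3},{"dp":[0,0,0.1],"turn":[0,0,0],"fingers":0.3}]'

```text
clock: 5.62
eef_pos: [463.5, 123.8, 1.4]
tcp_rot: [3.141, -0.0, 1.495]
contact_force: [-0.6, 1.0, -0.5]
opening: 0.699
grasp_force: 0.0
```

play_rows --rows '[{"dp":[0,0,0.05],"turn":[0,0,0],"fingers":0.3},{"dp":[0,0,0.05],"turn":[0,0,0],"fingers":0.3},{"dp":[0,0,0.05],"turn":[0,0,0],"fingers":0.3},{"dp":[0,0,0],"turn":[0,0,0],"fingers":0.3}]'

```text
clock: 5.95
eef_pos: [463.1, 123.7, -4.9]
tcp_rot: [-3.141, 0.0, 1.495]
contact_force: [0.2, 0.5, 0.5]
opening: 0.701
grasp_force: 0.0
```

```bash
python3 - <<'E'
from rig import r
from h import *
f=r.grab_frame("wrist");g=r.grab_frame("scene");print(r.sense())
a=f["pixels"][150:342,150:406,::-1];b=g["pixels"][150:246,264:392,::-1]
cv2.imwrite("pics/w6.png",np.hstack([cv2.resize(a,(400,300)),cv2.resize(b,(400,300))]))
E
```

```text
{'clock': 6.05, 'qpos': array([0.3, 0.4, 2.1, 0. , 0.6, 0.3]), 'qvel': array([ 0., -0., -0.,  0.,  0.,  0.]), 'joint_efforts': array([ -0. , -50.8, -19.4,  -0. ,  -0. ,   0. ]), 'eef_pos': array([463.3, 123.7,  -4.5]), 'tcp_rot': array([-3.1,  0. ,  1.5]), 'contact_force': array([-0.8,  0.9, -0.7]), 'wrist_torque': array([-0., -0., -0.]), 'grasp_force': 0.0, 'opening': 0.698135453090172}
```

View pics/w6.png

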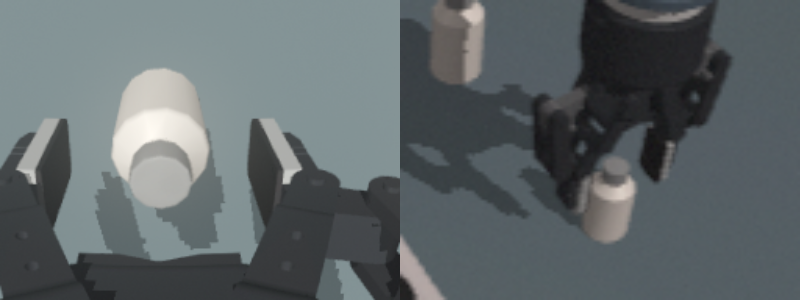

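Reported z is -4.9 with no contact, and the fingertips clearly hover beside the cap, which confirms the offset. I'll lower a further 18 mm in small steps and grip the body.

play_rows --rows '[{"dp":[0,0,0.1],"turn":[0,0,0],"fingers":0.3},{"dp":[0,0,0.1],"turn":[0,0,0],"fingers":0.3},{"dp":[0,0,0.1],"turn":[0,0,0],"fingers":0.3},{"dp":[0,0,0.1],"turn":[0,0,0],"fingers":0.3},{"dp":[0,0,0.05],"turn":[0,0,0],"fingers":0.3}]'

```text
clock: 6.47
eef_pos: [463.0, 123.7, -23.1]
tcp_rot: [-3.141, 0.0, 1.495]
contact_force: [0.7, -0.9, -0.1]
opening: 0.7
grasp_force: 0.0
```

play_rows --rows '[{"dp":[0,0,0],"turn":[0,0,0],"fingers":1},{"dp":[0,0,0],"turn":[0,0,0],"fingers":1},{"dp":[0,0,0],"turn":[0,0,0],"fingers":1},{"dp":[0,0,0],"turn":[0,0,0],"fingers":1},{"dp":[0,0,0],"turn":[0,0,0],"fingers":1}]'

```text
clock: 6.88
eef_pos: [463.5, 123.8, -22.3]
tcp_rot: [3.141, -0.0, 1.495]
contact_force: [-0.6, -0.1, -1.3]
opening: 0.359
grasp_force: 29.7
```

play_rows --rows '[{"dp":[0,0,0],"turn":[0,0,0],"fingers":1},{"dp":[0,0,0],"turn":[0,0,0],"fingers":1}]'

```text
clock: 7.05
eef_pos: [463.4, 123.8, -22.3]
tcp_rot: [3.141, -0.0, 1.495]
contact_force: [-0.9, -0.8, -0.1]
opening: 0.363
grasp_force: 29.7
```

```bash
python3 - <<'E'
from rig import r
from h import *
f=r.grab_frame("wrist");print(r.sense())
a=f["pixels"][150:342,150:406,::-1]
cv2.imwrite("pics/w7.png",cv2.resize(a,(512,384)))
E
```

```text
{'clock': 7.1, 'qpos': array([ 0.3,  0.5,  2.1, -0. ,  0.6,  0.3]), 'qvel': array([-0.,  0., -0.,  0.,  0., -0.]), 'joint_efforts': array([ -0. , -51.9, -18. ,  -0. ,   0. ,  -0. ]), 'eef_pos': array([463.4, 123.8, -22.4]), 'tcp_rot': array([ 3.1, -0. ,  1.5]), 'contact_force': array([-0.5,  0.6,  0.8]), 'wrist_torque': array([ 0., -0., -0.]), 'grasp_force': 29.70610114687588, 'opening': 0.3610423884630328}
```

View pics/w7.png

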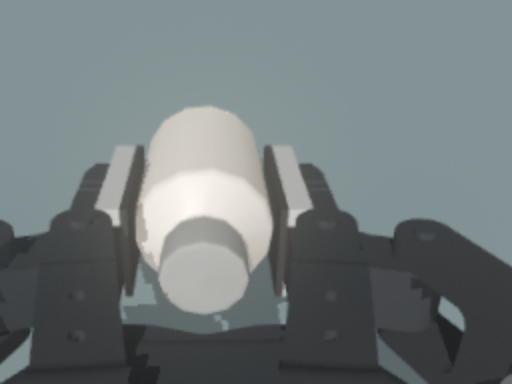

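play_rows --rows '[{"dp":[0,0,-0.6],"turn":[0,0,0],"fingers":1},{"dp":[0,0.3,-0.8],"turn":[0,0,0],"fingers":1},{"dp":[0.3,0.8,0],"turn":[0,0,0],"fingers":1},{"dp":[0.3,0.8,0],"turn":[0,0,0],"fingers":1},{"dp":[0.3,0.8,0],"turn":[0,0,0],"fingers":1}]'

```text
clock: 7.52
eef_pos: [575.5, 151.9, 34.7]
tcp_rot: [3.14, -0.001, 1.495]
contact_force: [0.1, -0.1, -0.3]
opening: 0.359
grasp_force: 30.0
```

play_rows --rows '[{"dp":[0.3,0.7,0],"turn":[0,0,0],"fingers":1},{"dp":[0.3,0.6,0],"turn":[0,0,0],"fingers":1},{"dp":[0.15,0.4,0],"turn":[0,0,0],"fingers":1},{"dp":[0.07,0.21,0],"turn":[0,0,0],"fingers":1},{"dp":[0,0,0],"turn":[0,0,0],"fingers":1}]'

```text
clock: 7.93
eef_pos: [653.7, 178.7, 33.3]
tcp_rot: [3.141, -0.0, 1.495]
contact_force: [0.3, -0.0, -1.0]
opening: 0.364
grasp_force: 30.0
```

play_rows --rows '[{"dp":[0,0,0],"turn":[0,0,0],"fingers":1},{"dp":[0,0,0],"turn":[0,0,0],"fingers":1}]'

```text
clock: 8.1
eef_pos: [650.8, 177.8, 33.2]
tcp_rot: [-3.14, 0.001, 1.495]
contact_force: [0.3, -0.3, 0.2]
opening: 0.363
grasp_force: 30.0
```

```bash
python3 - <<'E'
from rig import r
from h import *
f=r.grab_frame("wrist");s=r.sense();print(s["eef_pos"],s["opening"],s["tcp_rot"],s["grasp_force"])
im=f["pixels"][:,:,::-1].copy()
for X in((634.5,-59.3,9),(640.4,20.3,9),(646.4,99.6,9),(652.4,179,9),(s["eef_pos"][0],s["eef_pos"][1],9)): 
    u=proj(f,X,1);print(u);cv2.drawMarker(im,tuple(int(x) for x in u),(0,0,255),0,10)
cv2.imwrite("pics/w8.png",im)
E
```

```text
[651.  177.8  33.4] 0.3614924363784684 [-3.1  0.   1.5] 29.969185201625805
[253.  396.9]
[253.  353.7]
[253.3 290.6]
[253.5 200. ]
[251.6 201.7]
```

View pics/w8.png

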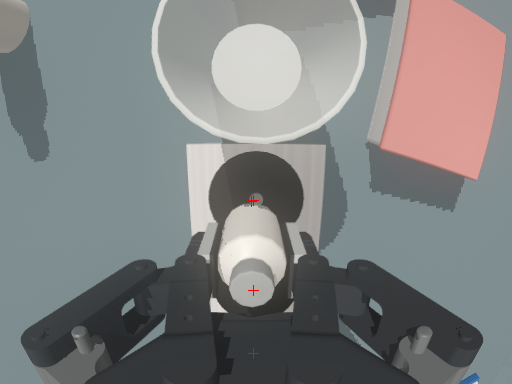

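The disc centre dot is at (256,198) and the held bottle's ground point projects to (252,202), so I'll shift about 3 mm in +x and 2 mm in +y, then lower.

play_rows --rows '[{"dp":[0.05,0.07,0.3],"turn":[0,0,0],"fingers":1},{"dp":[0,0,0.4],"turn":[0,0,0],"fingers":1},{"dp":[0,0,0.3],"turn":[0,0,0],"fingers":1},{"dp":[0,0,0.14],"turn":[0,0,0],"fingers":1},{"dp":[0,0,0],"turn":[0,0,0],"fingers":1}]'

```text
clock: 8.57
eef_pos: [654.4, 179.9, -13.2]
tcp_rot: [-3.14, 0.001, 1.495]
contact_force: [-0.4, -0.4, -0.6]
opening: 0.363
grasp_force: 30.7
```

play_rows --rows '[{"dp":[0,0,0.01],"turn":[0,0,0],"fingers":1},{"dp":[0,0,0.01],"turn":[0,0,0],"fingers":1},{"dp":[0,0,0],"turn":[0,0,0],"fingers":1}]'

```text
clock: 8.82
eef_pos: [655.2, 180.1, -13.0]
tcp_rot: [-3.141, 0.0, 1.495]
contact_force: [0.2, 0.2, -1.0]
opening: 0.364
grasp_force: 30.7
```

play_rows --rows '[{"dp":[0,0,0],"turn":[0,0,0],"fingers":0.2},{"dp":[0,0,0],"turn":[0,0,0],"fingers":0.2},{"dp":[0,0,0],"turn":[0,0,0],"fingers":0.2},{"dp":[0,0,0],"turn":[0,0,0],"fingers":0.2},{"dp":[0,0,-0.3],"turn":[0,0,0],"fingers":0}]'

```text
clock: 9.23
eef_pos: [653.7, 179.7, -2.5]
tcp_rot: [-3.138, 0.001, 1.495]
contact_force: [-0.8, 0.4, -0.4]
opening: 0.919
grasp_force: 0.0
```

play_rows --rows '[{"dp":[0,0,-0.7],"turn":[0,0,0],"fingers":0},{"dp":[0,0,-0.9],"turn":[0,0,0],"fingers":0},{"dp":[0,0,-0.9],"turn":[0,0,0],"fingers":0},{"dp":[-0.6,-0.5,-0.6],"turn":[0,0,0],"fingers":0},{"dp":[-0.7,-0.7,0],"turn":[0,0,0],"fingers":0}]'

```text
clock: 9.65
eef_pos: [608.8, 133.5, 130.1]
tcp_rot: [3.13, -0.004, 1.496]
contact_force: [1.5, -0.6, 0.5]
opening: 0.999
grasp_force: 0.0
```

```bash
python3 - <<'E'
from rig import r
from h import *
import pickle
s=r.sense();print(s["eef_pos"],s["opening"])
g=r.grab_frame("scene");t=r.grab_frame("top");pickle.dump((g,t),open("st2.pkl","wb"))
a=g["pixels"][190:340,180:380,::-1];b=t["pixels"][120:220,130:330,::-1]
cv2.imwrite("pics/w9.png",np.vstack([cv2.resize(a,(520,390)),cv2.resize(b,(400,200))]) if 0 else np.hstack([cv2.resize(a,(400,300)),cv2.resize(b,(400,300))]))
E
```

```text
[608.8 133.5 130.1] 0.9986120174035686
```

View pics/w9.png

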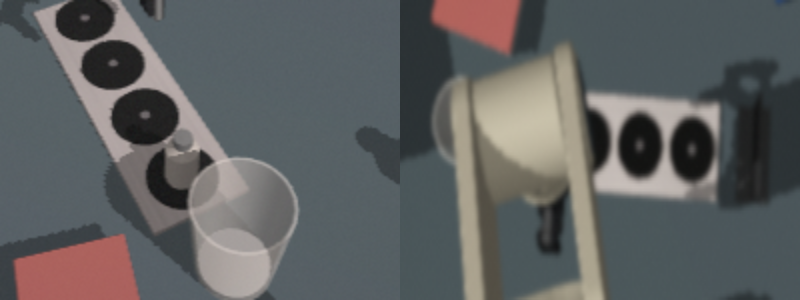

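The scene crop shows the small bottle upright in the middle of the disc next to the beaker, with its base at about (182,185). The next target is C, the 60 ml bottle.

play_rows --rows '[{"dp":[-0.79,-0.48,0],"turn":[0,0,0],"fingers":0},{"dp":[-0.79,-0.48,0],"turn":[0,0,0],"fingers":0},{"dp":[-0.79,-0.48,0],"turn":[0,0,0],"fingers":0},{"dp":[-0.79,-0.48,0],"turn":[0,0,0],"fingers":0},{"dp":[-0.79,-0.48,0],"turn":[0,0,0],"fingers":0}]'

```text
clock: 10.17
eef_pos: [495.0, -19.2, 123.7]
tcp_rot: [3.141, -0.0, 1.495]
contact_force: [0.1, -0.3, 0.4]
opening: 1.0
grasp_force: 0.0
```

play_rows --rows '[{"dp":[-0.79,-0.48,0],"turn":[0,0,0],"fingers":0},{"dp":[-0.5,-0.3,0],"turn":[0,0,0],"fingers":0},{"dp":[-0.29,-0.18,0],"turn":[0,0,0],"fingers":0},{"dp":[0,0,0],"turn":[0,0,0],"fingers":0},{"dp":[0,0,0],"turn":[0,0,0],"fingers":0}]'

```text
clock: 10.58
eef_pos: [453.1, -78.7, 123.8]
tcp_rot: [3.141, -0.0, 1.493]
contact_force: [0.6, 0.7, -0.2]
opening: 0.999
grasp_force: 0.0
```

```bash
cat >> h.py <<'E'
def look(r,X,H,rad=30):
    "wrist fix of a bottle near X=(x,y): cap centroid on plane z=H, whole-bottle lateral centre, tool-axis step"
    import pickle
    f=r.grab_frame("wrist");s=r.sense();p=s["eef_pos"];yaw=s["tcp_rot"][2]
    u=proj(f,[*X,H],1);d,g=ch(f);k=blob((d>-8)&(d<9)&(g>120)&(g<195),*u,rad)
    w=wplane(f,*k[0],H);D=w-p[:2];c,sn=np.cos(yaw),np.sin(yaw)
    print("tcp",p,"seed",u,"cap px",k[0],k[1],"->",w,"tool dx,dy units",((D@[c,sn])/40).round(3),((D@[sn,-c])/40).round(3));return f
E
python3 - <<'E'
from rig import r
from h import *
import pickle
w1,w2=[pickle.load(open(n,"rb")) for n in("w1.pkl","w2.pkl")]
print(wplane(w1,296.9,139.1,84),wplane(w2,254.6,260.5,84))
look(r,(456,-79),84)
E
```

```text
[454.5 -76.6] [455.8 -72.7]
tcp [453.6 -78.3 123.7] seed [255.1 195.3] cap px [254.7 190.8] 833 -> [455.9 -75.4] tool dx,dy units 0.077 0.054
```

play_rows --rows '[{"dp":[0.06,0.04,0.7],"turn":[0,0,0],"fingers":0},{"dp":[0,0,0.9],"turn":[0,0,0],"fingers":0},{"dp":[0,0,0.8],"turn":[0,0,0],"fingers":0},{"dp":[0,0,0.6],"turn":[0,0,0],"fingers":0},{"dp":[0,0,0.34],"turn":[0,0,0],"fingers":0}]'

```text
clock: 11.05
eef_pos: [453.9, -74.9, -13.0]
tcp_rot: [-3.139, -0.0, 1.496]
contact_force: [0.9, 0.3, 0.3]
opening: 1.006
grasp_force: 0.0
```

play_rows --rows '[{"dp":[0,0,0],"turn":[0,0,0],"fingers":1},{"dp":[0,0,0],"turn":[0,0,0],"fingers":1},{"dp":[0,0,0],"turn":[0,0,0],"fingers":1},{"dp":[0,0,0],"turn":[0,0,0],"fingers":1},{"dp":[0,0,0],"turn":[0,0,0],"fingers":1}]'

```text
clock: 11.47
eef_pos: [455.8, -76.1, -9.1]
tcp_rot: [3.139, 0.0, 1.495]
contact_force: [0.1, 1.6, 4.1]
opening: 0.481
grasp_force: 30.7
```

play_rows --rows '[{"dp":[0,0,0],"turn":[0,0,0],"fingers":1},{"dp":[0,0,0],"turn":[0,0,0],"fingers":1},{"dp":[0,0,0],"turn":[0,0,0],"fingers":1}]'

```text
clock: 11.72
eef_pos: [455.9, -76.1, -9.1]
tcp_rot: [3.139, -0.0, 1.494]
contact_force: [0.0, 2.7, 8.0]
opening: 0.485
grasp_force: 31.1
```

play_rows --rows '[{"dp":[0,0,-0.7],"turn":[0,0,0],"fingers":1},{"dp":[0.3,0.3,-0.9],"turn":[0,0,0],"fingers":1},{"dp":[0.7,0.65,0],"turn":[0,0,0],"fingers":1},{"dp":[0.7,0.65,0],"turn":[0,0,0],"fingers":1},{"dp":[0.7,0.65,0],"turn":[0,0,0],"fingers":1}]'

```text
clock: 12.13
eef_pos: [553.5, 13.7, 55.5]
tcp_rot: [3.138, -0.0, 1.494]
contact_force: [-0.2, -0.1, -1.4]
opening: 0.483
grasp_force: 31.2
```

play_rows --rows '[{"dp":[0.7,0.65,0],"turn":[0,0,0],"fingers":1},{"dp":[0.7,0.65,0],"turn":[0,0,0],"fingers":1},{"dp":[0.5,0.45,0],"turn":[0,0,0],"fingers":1},{"dp":[0.3,0.28,0],"turn":[0,0,0],"fingers":1},{"dp":[0.15,0.15,0],"turn":[0,0,0],"fingers":1}]'

```text
clock: 12.55
eef_pos: [647.5, 101.7, 54.2]
tcp_rot: [3.14, -0.001, 1.496]
contact_force: [-0.8, -0.2, -0.7]
opening: 0.481
grasp_force: 31.2
```

play_rows --rows '[{"dp":[0,0,0],"turn":[0,0,0],"fingers":1},{"dp":[0,0,0],"turn":[0,0,0],"fingers":1},{"dp":[0,0,0],"turn":[0,0,0],"fingers":1},{"dp":[0,0,0],"turn":[0,0,0],"fingers":1}]'

```text
clock: 12.88
eef_pos: [644.7, 98.8, 53.7]
tcp_rot: [-3.141, 0.0, 1.494]
contact_force: [-0.6, -0.8, -1.9]
opening: 0.482
grasp_force: 31.2
```

```bash
cat >> h.py <<'E'
def dot(r,X,rad=9):
    "disc centre dot near X seen by the wrist: bright neutral spot on dark"
    f=r.grab_frame("wrist");p=r.sense()["eef_pos"];d,g=ch(f);u=proj(f,[*X,9],1)
    k=blob((g>120)&(abs(d)<15),*u,rad);print("tcp",p,"seed",u,"dot",k and (k[0],k[1],wplane(f,*k[0],9)))
    return f
E
python3 - <<'E'
from rig import r
from h import *
f=dot(r,(647,100));print(r.sense()["opening"])
m=np.array(ch(f)[1]).astype(int);u=proj(f,[647,100,9],1).astype(int);print(m[u[1]-24:u[1]+16:3,u[0]-30:u[0]+31:4])
E
```

```text
tcp [644.9  98.9  53.7] seed [254.3 191.7] dot (array([254.1, 192.9]), np.int32(190), array([646.8,  99. ]))
0.48281668158738295
[[ 85  85  84  83  82  80  79  77  78  77  71  70  70  69  71  71]
 [ 86  85  84  84  81  81  79  78  77  78  76  76  71  70  71  70]
 [ 85  86  85  83  82  81  80  79  79  77  78  77  71  70  71  71]
 [ 86  86  84  82  82  82  80  79  80  78  78  77  72  71  73  72]
 [ 87  86  85  84  82  82  81  79  79  78  78  78  73  72  73  73]
 [ 86  85  85  83  82  83  81  80  80  80  78  79  74  73  73  73]
 [ 87  87  86  85  84  83  82  81  90  79  80  80  80  74  75  75]
 [ 87  86  86  85  85  85 103 159 156 128  81  80  80  79  81  81]
 [ 88  87  86  87 144 196 197 194 193 190 127  82  82  81  81  81]
 [ 88  88 105 195 196 197 197 194 193 190 187 182  83  81  82  81]
 [ 89  96 194 196 196 197 197 195 193 191 188 183 179  83  83  83]
 [ 89 192 196 196 197 197 198 195 194 191 188 184 179 154  84  83]
 [188 194 196 196 198 198 197 195 194 191 188 184 180 173  96  84]
 [192 194 196 197 198 198 197 196 194 191 189 185 180 175 163  85]]
```

play_rows --rows '[{"dp":[0.04,0.05,0.3],"turn":[0,0,0],"fingers":1},{"dp":[0,0,0.5],"turn":[0,0,0],"fingers":1},{"dp":[0,0,0.35],"turn":[0,0,0],"fingers":1},{"dp":[0,0,0.18],"turn":[0,0,0],"fingers":1},{"dp":[0,0,0],"turn":[0,0,0],"fingers":1}]'

```text
clock: 13.35
eef_pos: [646.6, 101.0, -1.0]
tcp_rot: [-3.139, 0.001, 1.494]
contact_force: [-0.4, -0.5, -1.1]
opening: 0.483
grasp_force: 32.6
```

play_rows --rows '[{"dp":[0,0,0.01],"turn":[0,0,0],"fingers":1},{"dp":[0,0,0],"turn":[0,0,0],"fingers":1},{"dp":[0,0,0],"turn":[0,0,0],"fingers":1}]'

```text
clock: 13.6
eef_pos: [647.7, 101.2, -0.3]
tcp_rot: [-3.141, 0.0, 1.495]
contact_force: [0.5, 0.7, -0.8]
opening: 0.482
grasp_force: 32.6
```

play_rows --rows '[{"dp":[0,0,0],"turn":[0,0,0],"fingers":0.1},{"dp":[0,0,0],"turn":[0,0,0],"fingers":0.1},{"dp":[0,0,0],"turn":[0,0,0],"fingers":0.1},{"dp":[0,0,0],"turn":[0,0,0],"fingers":0},{"dp":[0,0,-0.3],"turn":[0,0,0],"fingers":0}]'

```text
clock: 14.02
eef_pos: [646.1, 101.0, 10.4]
tcp_rot: [-3.138, 0.001, 1.495]
contact_force: [-1.4, 0.3, 0.4]
opening: 1.001
grasp_force: 0.0
```

play_rows --rows '[{"dp":[0,0,-0.7],"turn":[0,0,0],"fingers":0},{"dp":[0,0,-0.9],"turn":[0,0,0],"fingers":0},{"dp":[0,0,-0.9],"turn":[0,0,0],"fingers":0},{"dp":[0,-0.5,-0.6],"turn":[0,0,0],"fingers":0},{"dp":[0.5,-0.8,0],"turn":[0,0,0],"fingers":0}]'

```text
clock: 14.43
eef_pos: [602.9, 123.8, 143.0]
tcp_rot: [3.13, -0.002, 1.492]
contact_force: [0.8, 1.6, -0.3]
opening: 1.003
grasp_force: 0.0
```

play_rows --rows '[{"dp":[0.65,-0.7,0],"turn":[0,0,0],"fingers":0},{"dp":[0.65,-0.7,0],"turn":[0,0,0],"fingers":0},{"dp":[0.65,-0.7,0],"turn":[0,0,0],"fingers":0},{"dp":[0.65,-0.7,0],"turn":[0,0,0],"fingers":0},{"dp":[0.65,-0.7,0],"turn":[0,0,0],"fingers":0}]'

```text
clock: 14.85
eef_pos: [466.6, 266.5, 137.2]
tcp_rot: [3.14, -0.001, 1.494]
contact_force: [0.7, 0.3, 0.1]
opening: 1.003
grasp_force: 0.0
```

play_rows --rows '[{"dp":[0.3,-0.3,0],"turn":[0,0,0],"fingers":0},{"dp":[0,0,0],"turn":[0,0,0],"fingers":0},{"dp":[0,0,0],"turn":[0,0,0],"fingers":0}]'

```text
clock: 15.1
eef_pos: [456.5, 279.0, 137.0]
tcp_rot: [3.14, -0.001, 1.497]
contact_force: [0.4, 0.5, 0.2]
opening: 0.997
grasp_force: 0.0
```

```bash
python3 - <<'E'
from rig import r
from h import *
import pickle
g,t=pickle.load(open("st2.pkl","rb"))
X=plane(t,136.6,235.8,108);print(X,plane(t,371,223.7,134))
f=look(r,X,108,40);pickle.dump(f,open("w10.pkl","wb"))
# independent height check: wrist cap x scene cap ray
d,G=ch(f);b=blob((d>-8)&(G>120),*proj(f,[*X,108],1),60);print("wrist bottle",b[0],b[1])
u=proj(g,[*X,104],0);d,G=ch(g);k=blob((d>-4)&(d<7)&(G>55),*u,12);print("scene cap",u,k[0],k[1])
c=blob((ch(f)[0]>-8)&(ch(f)[0]<9)&(ch(f)[1]>120)&(ch(f)[1]<195),*proj(f,[*X,108],1),40)
print(tri([ray(g,*k[0]),wray(f,*c[0])]))
E
```

```text
[442.3 342. ] [ 462.4 -319.4]
tcp [457.2 278.4 136.8] seed [224.3 115.2] cap px [223.8  95.9] 1373 -> [443.  355.6] tool dx,dy units 1.898 -0.497
wrist bottle [227.1  96.6] 3150
scene cap [431.  258.8] [434.8 263.3] 145
(array([443.6, 353.5, 104.3]), [2.4, 2.4])
```

play_rows --rows '[{"dp":[0.6,-0.15,0],"turn":[0,0,0],"fingers":0},{"dp":[0.7,-0.2,0],"turn":[0,0,0],"fingers":0},{"dp":[0.4,-0.13,0],"turn":[0,0,0],"fingers":0},{"dp":[0,0,0],"turn":[0,0,0],"fingers":0},{"dp":[0,0,0],"turn":[0,0,0],"fingers":0}]'

```text
clock: 15.57
eef_pos: [443.5, 347.1, 136.0]
tcp_rot: [3.141, 0.0, 1.495]
contact_force: [0.2, -0.2, -0.1]
opening: 1.0
grasp_force: 0.0
```

```bash
python3 - <<'E'
from rig import r
from h import *
import pickle
f=look(r,(443,350),108,30)
d,G=ch(f);b=blob((d>-8)&(G>120),*proj(f,[443,350,80],1),60);print("wrist bottle",b[0],b[1])
v,u=np.where(b[2]);print("bbox",u.min(),u.max(),v.min(),v.max())
a=pickle.load(open("w10.pkl","rb"))
c=[blob((ch(k)[0]>-8)&(ch(k)[0]<9)&(ch(k)[1]>120)&(ch(k)[1]<195),*proj(k,[443,350,108],1),35)[0] for k in(a,f)]
print(c,tri([wray(a,*c[0]),wray(f,*c[1])]))
# base front edge: smallest v of body on plane 0
i=v.argmin();print("far base edge",wplane(f,u[v==v.min()].mean(),v.min(),0))
E
```

```text
tcp [443.4 346.5 135.9] seed [250.4 196.4] cap px [249.4 186.5] 1364 -> [442.9 357.6] tool dx,dy units 0.276 -0.035
wrist bottle [249.4 172.5] 3322
bbox 219 280 137 206
[array([223.8,  95.9]), array([249.4, 185.7])] (array([442.5, 355.9, 100. ]), [0.2, 0.2])
far base edge [443.5 381.5]
```

play_rows --rows '[{"dp":[0.22,-0.03,0.6],"turn":[0,0,0],"fingers":0},{"dp":[0,0,0.9],"turn":[0,0,0],"fingers":0},{"dp":[0,0,0.8],"turn":[0,0,0],"fingers":0},{"dp":[0,0,0.4],"turn":[0,0,0],"fingers":0},{"dp":[0,0,0.2],"turn":[0,0,0],"fingers":0}]'

```text
clock: 16.03
eef_pos: [441.3, 353.7, 17.4]
tcp_rot: [-3.139, 0.003, 1.493]
contact_force: [0.3, -0.5, 0.0]
opening: 1.0
grasp_force: 0.0
```

play_rows --rows '[{"dp":[0,0,0.15],"turn":[0,0,0],"fingers":0},{"dp":[0,0,0.1],"turn":[0,0,0],"fingers":0},{"dp":[0,0,0],"turn":[0,0,0],"fingers":0}]'

```text
clock: 16.28
eef_pos: [442.8, 356.2, 10.3]
tcp_rot: [3.141, -0.0, 1.494]
contact_force: [0.5, 0.4, 0.6]
opening: 0.998
grasp_force: 0.0
```

play_rows --rows '[{"dp":[0,0,0],"turn":[0,0,0],"fingers":1},{"dp":[0,0,0],"turn":[0,0,0],"fingers":1},{"dp":[0,0,0],"turn":[0,0,0],"fingers":1},{"dp":[0,0,0],"turn":[0,0,0],"fingers":1},{"dp":[0,0,0],"turn":[0,0,0],"fingers":1}]' --force 35

```text
clock: 16.7
eef_pos: [442.7, 357.0, 11.2]
tcp_rot: [3.14, -0.001, 1.495]
contact_force: [-0.1, -0.8, 5.8]
opening: 0.595
grasp_force: 35.9
```

play_rows --rows '[{"dp":[0,0,0],"turn":[0,0,0],"fingers":1},{"dp":[0,0,0],"turn":[0,0,0],"fingers":1}]'

```text
clock: 16.87
eef_pos: [442.7, 357.0, 11.2]
tcp_rot: [3.14, -0.001, 1.495]
contact_force: [-1.5, -0.6, 6.5]
opening: 0.59
grasp_force: 35.8
```

```bash
python3 - <<'E'
from rig import r
from h import *
f=look(r,(443,355.5),108,30)
E
```

```text
tcp [442.7 357.   11.2] seed [252.4 314.5] cap px [252.  301.4] 1425 -> [443.3 361.5] tool dx,dy units 0.115 0.007
```

play_rows --rows '[{"dp":[0,0,-0.6],"turn":[0,0,0],"fingers":1},{"dp":[0,0,-0.9],"turn":[0,0,0],"fingers":1},{"dp":[-0.3,0,-0.9],"turn":[0,0,0],"fingers":1},{"dp":[-0.8,0.55,-0.2],"turn":[0,0,0],"fingers":1},{"dp":[-0.8,0.55,-0.2],"turn":[0,0,0],"fingers":1}]'

```text
clock: 17.33
eef_pos: [481.3, 278.2, 124.9]
tcp_rot: [3.138, -0.003, 1.498]
contact_force: [0.7, 0.5, -1.8]
opening: 0.592
grasp_force: 37.5
```

play_rows --rows '[{"dp":[-0.8,0.55,0],"turn":[0,0,0],"fingers":1},{"dp":[-0.8,0.55,0],"turn":[0,0,0],"fingers":1},{"dp":[-0.8,0.55,0],"turn":[0,0,0],"fingers":1},{"dp":[-0.8,0.55,0],"turn":[0,0,0],"fingers":1},{"dp":[-0.8,0.55,0],"turn":[0,0,0],"fingers":1}]'

```text
clock: 17.75
eef_pos: [578.5, 107.7, 122.6]
tcp_rot: [3.141, -0.0, 1.495]
contact_force: [0.2, 0.8, -0.5]
opening: 0.592
grasp_force: 37.5
```

play_rows --rows '[{"dp":[-0.8,0.55,0],"turn":[0,0,0],"fingers":1},{"dp":[-0.8,0.55,0],"turn":[0,0,0],"fingers":1},{"dp":[-0.35,0.4,0],"turn":[0,0,0],"fingers":1},{"dp":[-0.17,0.22,0],"turn":[0,0,0],"fingers":1},{"dp":[0,0,0],"turn":[0,0,0],"fingers":1}]'

```text
clock: 18.17
eef_pos: [641.4, 18.2, 122.2]
tcp_rot: [3.14, 0.0, 1.493]
contact_force: [-0.4, 0.5, -0.4]
opening: 0.595
grasp_force: 37.5
```

play_rows --rows '[{"dp":[0,0,0],"turn":[0,0,0],"fingers":1},{"dp":[0,0,0],"turn":[0,0,0],"fingers":1},{"dp":[0,0,0],"turn":[0,0,0],"fingers":1}]'

```text
clock: 18.42
eef_pos: [639.0, 21.1, 122.0]
tcp_rot: [-3.141, -0.0, 1.496]
contact_force: [-0.3, -0.8, -1.7]
opening: 0.592
grasp_force: 37.5
```

```bash
python3 - <<'E'
from rig import r
from h import *
f=r.grab_frame("wrist");s=r.sense();print(s["eef_pos"],s["opening"])
im=f["pixels"][:,:,::-1].copy()
for X in((640.9,20.3,9),(647.5,101,93),(647.5,101,9),(s["eef_pos"][0],s["eef_pos"][1],9)): 
    u=proj(f,X,1);print(u);cv2.drawMarker(im,tuple(int(x) for x in u),(0,0,255),0,10)
cv2.imwrite("pics/w11.png",im)
E
```

```text
[639.2  21.  122.1] 0.5925796999134338
[253.5 174. ]
[255.1  88.5]
[254.2  93. ]
[251.8 173.4]
```

View pics/w11.png

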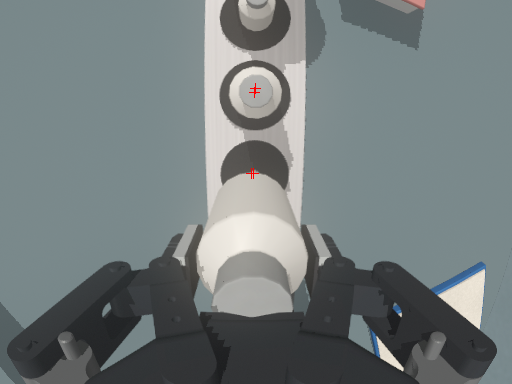

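The 84 mm bottle is centred on its disc at (255,92). The next empty disc is centred near (255,174), which agrees with the target. Lowering now.

play_rows --rows '[{"dp":[-0.01,0.05,0.5],"turn":[0,0,0],"fingers":1},{"dp":[0,0,0.8],"turn":[0,0,0],"fingers":1},{"dp":[0,0,0.7],"turn":[0,0,0],"fingers":1},{"dp":[0,0,0.36],"turn":[0,0,0],"fingers":1},{"dp":[0,0,0.13],"turn":[0,0,0],"fingers":1}]'

```text
clock: 18.88
eef_pos: [639.1, 20.0, 20.1]
tcp_rot: [-3.136, 0.0, 1.496]
contact_force: [-17.6, 0.2, 44.7]
opening: 0.59
grasp_force: 42.0
```

play_rows --rows '[{"dp":[0,0,0.03],"turn":[0,0,0],"fingers":1},{"dp":[0,0,0],"turn":[0,0,0],"fingers":1},{"dp":[0,0,0],"turn":[0,0,0],"fingers":1},{"dp":[0,0,0],"turn":[0,0,0],"fingers":1}]'

```text
clock: 19.22
eef_pos: [642.5, 19.4, 22.1]
tcp_rot: [3.14, -0.0, 1.495]
contact_force: [-0.6, -0.1, -1.0]
opening: 0.593
grasp_force: 37.5
```

play_rows --rows '[{"dp":[0,0,0.02],"turn":[0,0,0],"fingers":1},{"dp":[0,0,0.01],"turn":[0,0,0],"fingers":1},{"dp":[0,0,0],"turn":[0,0,0],"fingers":1},{"dp":[0,0,0],"turn":[0,0,0],"fingers":1}]'

```text
clock: 19.55
eef_pos: [642.1, 19.1, 20.3]
tcp_rot: [3.141, -0.0, 1.495]
contact_force: [0.1, -0.5, 0.8]
opening: 0.587
grasp_force: 37.6
```

play_rows --rows '[{"dp":[0,0,0],"turn":[0,0,0],"fingers":0.2},{"dp":[0,0,0],"turn":[0,0,0],"fingers":0.1},{"dp":[0,0,0],"turn":[0,0,0],"fingers":0},{"dp":[0,0,0],"turn":[0,0,0],"fingers":0},{"dp":[0,0,-0.2],"turn":[0,0,0],"fingers":0}]'

```text
clock: 19.97
eef_pos: [640.7, 19.1, 26.8]
tcp_rot: [-3.139, 0.0, 1.495]
contact_force: [0.2, -0.1, -0.1]
opening: 1.001
grasp_force: 0.0
```

play_rows --rows '[{"dp":[0,0,-0.5],"turn":[0,0,0],"fingers":0},{"dp":[0,0,-0.9],"turn":[0,0,0],"fingers":0},{"dp":[0,0,-0.9],"turn":[0,0,0],"fingers":0},{"dp":[0,0,-0.9],"turn":[0,0,0],"fingers":0},{"dp":[-0.3,-0.3,-0.6],"turn":[0,0,0],"fingers":0}]'

```text
clock: 20.38
eef_pos: [631.9, 9.3, 184.5]
tcp_rot: [3.136, -0.001, 1.496]
contact_force: [0.9, 1.0, 1.2]
opening: 0.996
grasp_force: 0.0
```

play_rows --rows '[{"dp":[-0.9,-0.38,0],"turn":[0,0,0],"fingers":0},{"dp":[-0.9,-0.38,0],"turn":[0,0,0],"fingers":0},{"dp":[-0.9,-0.38,0],"turn":[0,0,0],"fingers":0},{"dp":[-0.9,-0.38,0],"turn":[0,0,0],"fingers":0},{"dp":[-0.9,-0.38,0],"turn":[0,0,0],"fingers":0}]'

```text
clock: 20.8
eef_pos: [538.6, -166.9, 180.9]
tcp_rot: [3.141, 0.0, 1.495]
contact_force: [0.4, -0.5, 0.7]
opening: 1.0
grasp_force: 0.0
```

play_rows --rows '[{"dp":[-0.9,-0.38,0],"turn":[0,0,0],"fingers":0},{"dp":[-0.9,-0.38,0],"turn":[0,0,0],"fingers":0},{"dp":[-0.9,-0.38,0],"turn":[0,0,0],"fingers":0},{"dp":[-0.6,-0.25,0],"turn":[0,0,0],"fingers":0},{"dp":[-0.4,-0.15,0],"turn":[0,0,0],"fingers":0}]'

```text
clock: 21.22
eef_pos: [465.3, -311.0, 180.8]
tcp_rot: [3.141, 0.001, 1.493]
contact_force: [0.0, 0.5, -0.3]
opening: 0.999
grasp_force: 0.0
```

play_rows --rows '[{"dp":[0,0,0],"turn":[0,0,0],"fingers":0},{"dp":[0,0,0],"turn":[0,0,0],"fingers":0},{"dp":[0,0,0],"turn":[0,0,0],"fingers":0}]'

```text
clock: 21.47
eef_pos: [467.2, -308.0, 180.3]
tcp_rot: [3.141, -0.0, 1.494]
contact_force: [-0.5, -0.2, 0.1]
opening: 0.998
grasp_force: 0.0
```

```bash
python3 - <<'E'
from rig import r
from h import *
f=look(r,(462,-321),134,40)
d,G=ch(f);b=blob((d>-8)&(G>120),*proj(f,[462,-321,100],1),70);v,u=np.where(b[2]);print(b[1],"bbox",u.min(),u.max(),v.min(),v.max())
print("far base edge y-31:",wplane(f,u[v==v.min()].mean(),v.min(),0)-[0,31])
g=r.grab_frame("scene");u=proj(g,[462,-321,128],0);d,G=ch(g);k=blob((d>-4)&(d<7)&(G>55),*u,12);print("scene cap",u,k and k[:2])
E
```

```text
tcp [ 467.3 -307.7  180.2] seed [246.3 208.5] cap px [245.5 197.3] 1695 -> [ 462.2 -311.4] tool dx,dy units -0.103 -0.121
3935 bbox 214 278 142 220
far base edge y-31: [ 463.5 -315.3]
scene cap [231.1  88.4] (array([233.3,  91.4]), np.int32(157))
```

play_rows --rows '[{"dp":[-0.17,-0.1,0.5],"turn":[0,0,0],"fingers":0},{"dp":[0,0,0.7],"turn":[0,0,0],"fingers":0},{"dp":[0,0,0.6],"turn":[0,0,0],"fingers":0},{"dp":[0,0,0.4],"turn":[0,0,0],"fingers":0},{"dp":[0,0,0.2],"turn":[0,0,0],"fingers":0}]'

```text
clock: 21.98
eef_pos: [461.7, -313.2, 81.8]
tcp_rot: [-3.139, -0.002, 1.496]
contact_force: [-0.2, -0.1, -0.2]
opening: 0.999
grasp_force: 0.0
```

play_rows --rows '[{"dp":[0,0,0.2],"turn":[0,0,0],"fingers":0},{"dp":[0,0,0.2],"turn":[0,0,0],"fingers":0},{"dp":[0,0,0.2],"turn":[0,0,0],"fingers":0},{"dp":[0,0,0.2],"turn":[0,0,0],"fingers":0}]'

```text
clock: 22.32
eef_pos: [463.0, -315.2, 52.0]
tcp_rot: [3.14, 0.001, 1.495]
contact_force: [0.2, -1.0, -0.2]
opening: 1.002
grasp_force: 0.0
```

play_rows --rows '[{"dp":[0,0,0.15],"turn":[0,0,0],"fingers":0},{"dp":[0,0,0.15],"turn":[0,0,0],"fingers":0},{"dp":[0,0,0.1],"turn":[0,0,0],"fingers":0},{"dp":[0,0,0],"turn":[0,0,0],"fingers":0}]'

```text
clock: 22.65
eef_pos: [462.0, -314.8, 35.2]
tcp_rot: [-3.141, -0.001, 1.495]
contact_force: [0.2, -0.2, -0.6]
opening: 0.998
grasp_force: 0.0
```

```bash
python3 - <<'E'
from rig import r
from h import *
s=r.sense();print(s["eef_pos"],s["contact_force"]);look(r,(462.5,-314.5),127,40)
E
```

```text
[ 462.  -314.8   35.2] [ 0.2 -0.2 -0.6]
tcp [ 462.2 -314.9   35.7] seed [252.1 302.4] cap px [252.  291.1] 3420 -> [ 462.8 -309.3] tool dx,dy units 0.142 0.004
```

play_rows --rows '[{"dp":[0,0,0.06],"turn":[0,0,0],"fingers":0},{"dp":[0,0,0.06],"turn":[0,0,0],"fingers":0},{"dp":[0,0,0],"turn":[0,0,0],"fingers":0}]'

```text
clock: 22.95
eef_pos: [462.3, -315.0, 31.0]
tcp_rot: [-3.142, -0.0, 1.495]
contact_force: [-0.1, -0.4, -0.1]
opening: 1.001
grasp_force: 0.0
```

play_rows --rows '[{"dp":[0,0,0],"turn":[0,0,0],"fingers":1},{"dp":[0,0,0],"turn":[0,0,0],"fingers":1},{"dp":[0,0,0],"turn":[0,0,0],"fingers":1},{"dp":[0,0,0],"turn":[0,0,0],"fingers":1},{"dp":[0,0,0],"turn":[0,0,0],"fingers":1}]' --force 45

```text
clock: 23.37
eef_pos: [462.4, -315.2, 31.7]
tcp_rot: [3.142, 0.0, 1.495]
contact_force: [-1.8, 1.1, 5.6]
opening: 0.703
grasp_force: 48.3
```

play_rows --rows '[{"dp":[0,0,0],"turn":[0,0,0],"fingers":1},{"dp":[0,0,0],"turn":[0,0,0],"fingers":1}]'

```text
clock: 23.53
eef_pos: [462.4, -315.1, 31.7]
tcp_rot: [3.142, 0.0, 1.495]
contact_force: [-1.2, 0.1, 5.9]
opening: 0.703
grasp_force: 48.3
```

play_rows --rows '[{"dp":[0,0,-0.1],"turn":[0,0,0],"fingers":1},{"dp":[0,0,-0.3],"turn":[0,0,0],"fingers":1},{"dp":[0,0,0],"turn":[0,0,0],"fingers":1},{"dp":[0,0,0],"turn":[0,0,0],"fingers":1}]'

```text
clock: 23.87
eef_pos: [463.1, -315.4, 48.1]
tcp_rot: [3.14, 0.001, 1.495]
contact_force: [0.1, -0.5, -2.3]
opening: 0.704
grasp_force: 49.7
```

play_rows --rows '[{"dp":[0,0,-0.6],"turn":[0,0,0],"fingers":1},{"dp":[0,0,-0.9],"turn":[0,0,0],"fingers":1},{"dp":[0,0,-0.9],"turn":[0,0,0],"fingers":1},{"dp":[0.2,0.1,-0.45],"turn":[0,0,0],"fingers":1},{"dp":[0.8,0.45,0],"turn":[0,0,0],"fingers":1}]'

```text
clock: 24.28
eef_pos: [488.5, -280.9, 166.0]
tcp_rot: [3.135, 0.005, 1.492]
contact_force: [1.5, -0.1, -2.9]
opening: 0.707
grasp_force: 51.0
```

play_rows --rows '[{"dp":[0.8,0.45,0],"turn":[0,0,0],"fingers":1},{"dp":[0.8,0.45,0],"turn":[0,0,0],"fingers":1},{"dp":[0.8,0.45,0],"turn":[0,0,0],"fingers":1},{"dp":[0.8,0.45,0],"turn":[0,0,0],"fingers":1},{"dp":[0.8,0.45,0],"turn":[0,0,0],"fingers":1}]'

```text
clock: 24.7
eef_pos: [589.8, -122.4, 161.0]
tcp_rot: [-3.141, 0.0, 1.495]
contact_force: [0.5, -0.8, -3.5]
opening: 0.707
grasp_force: 51.0
```

play_rows --rows '[{"dp":[0.8,0.45,0],"turn":[0,0,0],"fingers":1},{"dp":[0.5,0.3,0],"turn":[0,0,0],"fingers":1},{"dp":[0.25,0.16,0],"turn":[0,0,0],"fingers":1},{"dp":[0.15,0.1,0],"turn":[0,0,0],"fingers":1},{"dp":[0,0,0],"turn":[0,0,0],"fingers":1}]'

```text
clock: 25.12
eef_pos: [634.9, -58.8, 160.8]
tcp_rot: [-3.141, 0.0, 1.496]
contact_force: [0.3, -0.3, -3.2]
opening: 0.703
grasp_force: 51.0
```

play_rows --rows '[{"dp":[0,0,0],"turn":[0,0,0],"fingers":1},{"dp":[0,0,0],"turn":[0,0,0],"fingers":1},{"dp":[0,0,0],"turn":[0,0,0],"fingers":1}]'

```text
clock: 25.37
eef_pos: [634.0, -60.6, 161.2]
tcp_rot: [-3.141, 0.0, 1.493]
contact_force: [-0.3, 0.4, -2.4]
opening: 0.703
grasp_force: 51.0
```

```bash
python3 - <<'E'
from rig import r
from h import *
f=r.grab_frame("wrist");s=r.sense();p=s["eef_pos"];print(p,s["opening"],s["contact_force"])
D=np.array([635,-59.5])-p[:2];c,sn=.0747,.997;print(D,(D@[c,sn])/40,(D@[sn,-c])/40)
d,G=ch(f);u=proj(f,[635,-59.5,9],1);print("disc",u)
k=blob((d>-8)&(d<9)&(G>120)&(G<195),*proj(f,[641,20.3,117],1),25);print("125 cap",k[0],k[1],wplane(f,*k[0],110))
# strip edges beside disc1 row, disc left/right extent on rows just above the held bottle
for v in range(int(u[1])-20,int(u[1])+4,6):
    x=np.where((G[v]<110)&(d[v]>-12))[0];x=x[(x>200)&(x<310)];print(v,x.min() if len(x) else None,x.max() if len(x) else None)
E
```

```text
[634.2 -60.5 161.3] 0.7045168511571613 [-0.4 -0.2 -3.1]
[0.8 1. ] 0.027672260514339485 0.018689589596646485
disc [252.3 164.3]
125 cap [253.7  91.4] 1196 [641.9  18.2]
144 231 275
150 227 279
156 225 282
162 224 283
```

play_rows --rows '[{"dp":[0.015,0.035,0.5],"turn":[0,0,0],"fingers":1},{"dp":[0,0,0.8],"turn":[0,0,0],"fingers":1},{"dp":[0,0,0.7],"turn":[0,0,0],"fingers":1},{"dp":[0,0,0.4],"turn":[0,0,0],"fingers":1},{"dp":[0,0,0.2],"turn":[0,0,0],"fingers":1}]'

```text
clock: 25.83
eef_pos: [634.1, -59.4, 54.6]
tcp_rot: [-3.138, -0.0, 1.494]
contact_force: [-0.7, 0.5, -3.2]
opening: 0.702
grasp_force: 50.9
```

play_rows --rows '[{"dp":[0,0,0.15],"turn":[0,0,0],"fingers":1},{"dp":[0,0,0.1],"turn":[0,0,0],"fingers":1},{"dp":[0,0,0.08],"turn":[0,0,0],"fingers":1},{"dp":[0,0,0.03],"turn":[0,0,0],"fingers":1},{"dp":[0,0,0],"turn":[0,0,0],"fingers":1}]'

```text
clock: 26.25
eef_pos: [636.7, -59.0, 43.4]
tcp_rot: [3.141, 0.0, 1.495]
contact_force: [0.3, -0.2, -2.6]
opening: 0.703
grasp_force: 50.9
```

play_rows --rows '[{"dp":[0,0,0.02],"turn":[0,0,0],"fingers":1},{"dp":[0,0,0.02],"turn":[0,0,0],"fingers":1},{"dp":[0,0,0],"turn":[0,0,0],"fingers":1}]'

```text
clock: 26.5
eef_pos: [636.3, -58.9, 41.5]
tcp_rot: [3.141, 0.0, 1.495]
contact_force: [-0.1, -0.4, -2.8]
opening: 0.704
grasp_force: 50.9
```

Still hanging, about 1 mm above the disc. I'll ease down until it makes contact.

play_rows --rows '[{"dp":[0,0,0.02],"turn":[0,0,0],"fingers":1},{"dp":[0,0,0.02],"turn":[0,0,0],"fingers":1},{"dp":[0,0,0],"turn":[0,0,0],"fingers":1}]'

```text
clock: 26.75
eef_pos: [636.5, -58.9, 40.7]
tcp_rot: [3.141, -0.0, 1.495]
contact_force: [-3.6, 0.8, 6.7]
opening: 0.703
grasp_force: 51.9
```

play_rows --rows '[{"dp":[0,0,0],"turn":[0,0,0],"fingers":0.2},{"dp":[0,0,0],"turn":[0,0,0],"fingers":0.1},{"dp":[0,0,0],"turn":[0,0,0],"fingers":0},{"dp":[0,0,0],"turn":[0,0,0],"fingers":0},{"dp":[0,0,-0.2],"turn":[0,0,0],"fingers":0}]'

```text
clock: 27.17
eef_pos: [635.0, -58.8, 46.4]
tcp_rot: [-3.139, -0.0, 1.495]
contact_force: [-1.5, -0.2, -0.1]
opening: 0.999
grasp_force: 0.0
```

play_rows --rows '[{"dp":[0,0,-0.4],"turn":[0,0,0],"fingers":0},{"dp":[0,0,-0.8],"turn":[0,0,0],"fingers":0},{"dp":[0,0,-0.9],"turn":[0,0,0],"fingers":0},{"dp":[0,0,-0.9],"turn":[0,0,0],"fingers":0},{"dp":[0,0,-0.9],"turn":[0,0,0],"fingers":0}]'

```text
clock: 27.58
eef_pos: [635.9, -58.9, 205.8]
tcp_rot: [-3.142, -0.0, 1.495]
contact_force: [0.7, 0.8, -0.1]
opening: 1.003
grasp_force: 0.0
```

play_rows --rows '[{"dp":[-0.5,-0.8,0],"turn":[0,0,0],"fingers":0},{"dp":[-0.5,-0.8,0],"turn":[0,0,0],"fingers":0},{"dp":[-0.5,-0.8,0],"turn":[0,0,0],"fingers":0},{"dp":[-0.5,-0.8,0],"turn":[0,0,0],"fingers":0},{"dp":[-0.5,-0.8,0],"turn":[0,0,0],"fingers":0}]'

```text
clock: 28.0
eef_pos: [467.4, -146.9, 204.1]
tcp_rot: [3.141, 0.0, 1.495]
contact_force: [-0.0, -1.5, 0.3]
opening: 0.998
grasp_force: 0.0
```

play_rows --rows '[{"dp":[-0.7,-0.7,0],"turn":[0,0,0],"fingers":0},{"dp":[-0.7,-0.7,0],"turn":[0,0,0],"fingers":0},{"dp":[-0.4,-0.4,0],"turn":[0,0,0],"fingers":0},{"dp":[0,0,0],"turn":[0,0,0],"fingers":0},{"dp":[0,0,0],"turn":[0,0,0],"fingers":0}]'

```text
clock: 28.42
eef_pos: [391.3, -213.5, 204.3]
tcp_rot: [3.14, 0.0, 1.492]
contact_force: [0.8, -0.3, 0.7]
opening: 0.999
grasp_force: 0.0
```

```bash
python3 - <<'E'
from rig import r
from h import *
g=r.grab_frame("scene");t=r.grab_frame("top");print(r.sense()["eef_pos"])
a=g["pixels"][130:350,160:380,::-1];b=t["pixels"][115:215,130:330,::-1]
cv2.imwrite("pics/end.png",np.hstack([cv2.resize(a,(400,400)),cv2.resize(b,(400,200))[:, :].repeat(1,0) if 0 else cv2.resize(b,(400,400))]))
E
```

```text
[ 392.4 -212.7  204.1]
```

View pics/end.png

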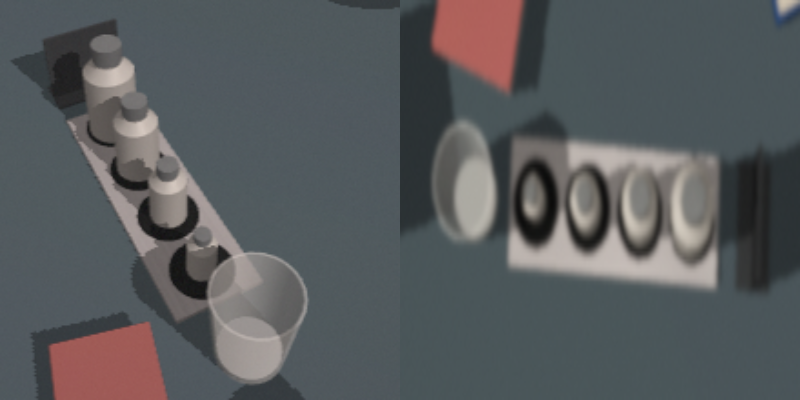

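All four bottles stand upright on their discs in the right order: in the scene crop the tallest is beside the bookend at (108,90) and the shortest is by the beaker at (202,255). The beaker has not moved and the arm is clear.

```bash
python3 -c "
from rig import r
print(r.sign_off())"
```

```text
the job is handed in; nothing more can be done
None
```

The job is handed in: all four bottles stand upright on their discs, tallest by the bookend down to shortest by the beaker, with the beaker unmoved; the final pictures confirm this, but the sign-off returned no verdict.

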